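# Unscrew the spring-loaded valve cap

### The job

Unscrew the twelve-sided metal cap from the valve body clamped in the vise. Do it gently, without forcing its thread by pulling, pressing or side load; keep hold of the cap as the spring pushes it free, never letting it pop loose or drop. Then stand it softly, still open side down, wholly on the round black rubber pad and let go, leaving the other parts where they are.

Things in the scene. Friction and masses are not known exactly. Their poses are not given: they have to be found in the camera images.
- cap_center (a point): Centre (on the axis, 21 mm above its rim) of the loose cap: an aluminium cup, open side down, closed on top, 42 mm tall without the 4 mm boss on its top (32 mm across), about 0.12 kg. Twelve-sided: 54 mm across opposite flats, 56 mm across corners. z is the screw axis, up through the closed top; x is square to one flat, with a flat every 30 degrees.
- cap_rim (a point): Centre of the cap's open lower rim. Right-handed coarse thread: seen from above the cap unscrews counter-clockwise, climbing roughly 2 to 3 mm per radian, with 2 mm up-and-down and 1 mm sideways play. It frees somewhat after one full turn, to be felt: before that a pull up meets the thread within the play; after it nothing holds the cap down. Let go part-way, it stays (self-locking).
- valve: Fixed low vise (base 130 x 90 mm, 14 mm thick, jaws to 48 mm high) holding an upright aluminium valve body, 48 mm diameter, with a shoulder 70 mm above the table. Origin on the table, under the screw axis; z up. At the start the cap's rim is 1 to 4 mm above the shoulder. The thread is soft: a pull, push or side load of over 15 N on top of the spring may spoil it.
- neck_top (a point): Top of the valve's threaded neck (43 mm over the thread), on its axis, 97 mm above the table. A spring plunger, a 26 mm steel disc on the neck, pushes up inside the cap's top with about 5 N at the start, 3 N as the cap frees, and then lifts it 6 mm more. The cap is clear of the neck once its rim is more than 31 mm above the valve's shoulder.
- pad: Fixed round black rubber pad, 110 mm in diameter, 5 mm thick; origin at the centre of its underside, on the table; z up.
- bush: Bystander, leave alone: loose stepped turned aluminium bush, 52 mm diameter, 46 mm tall; origin at the centre of its underside.
- ringgauge: Bystander, leave alone: loose steel ring gauge lying flat, 64 mm outside, 34 mm hole, 18 mm tall; origin at the centre of its underside.
- micrometer: Bystander, leave alone: loose grey C-shaped micrometer lying flat, about 75 x 125 mm, 16 mm tall; origin at the underside of its back bar, the opening of the C towards its -x.
Mind the look-alikes: they are no part of the job. What is shaped like the part that bears cap_center but orange is not meant.

How it is judged:
By the outcome, as a careful person would: the job done as asked, in the order asked, and still so for the second after the job is handed in, with the robot touching nothing.
It also fails if it takes over 72 s, if anything falls off the work surface, if the arm or the gripper's body presses on something with over 40 N, if the wrist force passes 120 N, or if a joint passes its speed limit or range.

### The arm

A 7-joint arm with a two-finger parallel gripper is mounted at the origin on the work surface. World frame = base frame: x ahead of the robot, y to its left, z up, the work surface at z = 0. Lengths are in m, angles in rad, forces in N, time in s.
With the tool pointing down it reaches from about 0.425 to 0.925 m from the base axis. Payload 6.8 kg.
Tool frame: the origin (TCP) lies on the centre line of the jaws, within the pads' length; the fingertips stand bot.finger_overhang ahead of it and the grasp point (between the pads) lies 3 mm ahead of it (bot.finger_overhang is the distance from the TCP to the fingertips, in m); z points along the fingers, y is the direction in which the jaws open and shut (so a half turn about z gives the same grasp; the last joint's range is limited). The gripper opens to 85 mm and grips with 20 to 120 N. Pads are 22 mm wide; open, the fingers measure 114 mm over their backs; the gripper's body (76 mm by 85 mm) begins 54 mm behind the grasp point. The pads swing forward as they close: fully open they stand 13 mm farther back than shut.
Start: joints at [1.061, 0.477, 0.022, 1.555, -0.011, 1.109, -0.083], TCP at [0.264, -0.621, 0.253] pointing down, gripper open.
Joint ranges: [-2.96, 2.96], [-0.34, 2.1], [-1.41, 1.46], [0.24, 2.44], [-1.37, 4.51], [0.17, 1.92], [-2.96, 2.96]. Speed limits (rad/s): [2.39, 2.39, 3.14, 3.14, 3.14, 3.14, 3.14].

### API

Orientations are given as a unit quaternion [w, x, y, z].
In Python, from station import bot gives the robot as it stands.
- The arm moves only by the tool drive_tool, never from a script. Its argument "increments" is text: rows parted by semicolons, each of 4 numbers parted by spaces: the shift along the world's x, y, z in m, then the turn about the world's z in rad. In form: tx ty tz spin; .... A call has 1 to 12 rows; each row shifts and turns the commanded pose from where the row before left it; what a row does not reach is not made up. A row lasts 1/12 s, in which the tool goes at most 41.7 mm and 7.16 degrees, less where a joint would pass 70% of its speed; a pose out of reach is approached as far as the arm can. A call is refused whole if a number of a shift passes 0.0417 or a number of a turn 0.125, either way. A call with a gripper value outside its range is refused whole. "grip" is the opening, from 0 (shut) to 1 (fully open), set as the call begins (left out, the last holds). The fingers move at their own pace and stop on an object; "squeeze" is the grip in N (left out, the last holds). Time passes only in rows, so rows that do not move let the fingers close. It gives the time, the measured TCP pose, the force and the opening at its end, in the units of the state.
- bot.get_obs(): the state, without advancing time (a new reading comes with each control period).
- bot.read_camera(name): name is "side" or "top"; returns the picture (400x640x3 uint8, red, green, blue); there is no depth.
- bot.calibration(name): a dict with "fx", "fy", "cx", "cy" (pixels), "distortion" ([k1, k2, p1, p2, k3] as OpenCV has them; the pictures are not rectified), "camera_from_world" (4x4, takes a point from world to camera coordinates). Camera axes: x right, y down, z forward; pixel columns grow to the right and rows downward; lengths in m; the calibration is good to about 2 mm. A picture is of the moment at which its call begins. calibration takes no time and is no camera call.
- bot.hand_in(): hands the job in, once; it reports no verdict.
The state is a dict: "t": time; "q": joint angles; "joint_vel": joint speeds; "joint_torque": joint torques, N m; "eef_pos": TCP position; "tool_rot": TCP orientation; "contact_force": force on the tool from outside, world axes, zero at the start; "torque": the same for the moment, N m; "gripper_width": opening from 0.0 (shut) to 1.0 (fully open).
Only numpy, scipy, OpenCV 4.12 (cv2) and the standard library are available. Lean on these libraries where they do the work, as an engineer would, in place of code of your own. Each camera call takes 0.05 s, during which the arm holds its last target.

## Working session

There is one attempt and no reset: what is moved stays moved. The work goes in short steps, Python scripts to look and compute and a tool call to move; the robot and the scene stay as the last step left them, time stands still between calls to the robot, and variables do not carry over. Pictures are saved under pics/ and viewed, and the job is handed in when it is done.

Besides the shell and the picture viewer there is one more tool, called after ">>>" by a JSON object that holds its "method" and its "body". drive_tool: Moves the arm, as the interface text tells. Its arguments: {"type":"object","properties":{"increments":{"type":"string"},"grip":{"type":"number"},"squeeze":{"type":"number"}},"required":["increments"]}

```bash
ls; mkdir -p pics
python3 - <<'E'
from station import bot
import cv2,json
o=bot.get_obs();print(o); print(bot.finger_overhang)
for n in("side","top"):
    im=bot.read_camera(n);cv2.imwrite(f"pics/{n}0.png",im[:,:,::-1]);print(n,bot.calibration(n))
E
```

```text
pics
{'t': 0.0, 'q': array([ 1.06087971,  0.47778089,  0.02234694,  1.55646319, -0.01149662,
        1.10930889, -0.08308674]), 'joint_vel': array([0.00169301, 0.00114946, 0.00037223, 0.00051327, 0.00128612,
       0.00099503, 0.00082741]), 'joint_torque': array([-7.36893326e-04, -5.96445608e+01,  1.60724223e+00, -2.81193835e+01,
        1.23265429e-02,  9.34201526e-03,  2.18103219e-05]), 'eef_pos': array([ 0.26375049, -0.62072879,  0.25233375]), 'tool_rot': array([-8.80684205e-04,  9.79882331e-01,  1.99573992e-01, -2.51932263e-04]), 'contact_force': array([ 0.1994259 ,  0.25245043, -0.32976357]), 'torque': array([-0.00140882,  0.00134027,  0.01228631]), 'gripper_width': 1.003188956959699}
0.022
side {'fx': 518.8369487417337, 'fy': 518.8369487417337, 'cx': 320.0631840599305, 'cy': 199.85230757140528, 'distortion': array([-0.09285355,  0.        ,  0.        ,  0.        ,  0.        ]), 'camera_from_world': array([[ 0.80795397, -0.58923639,  0.00329686, -0.4513093 ],
       [-0.40872124, -0.56444645, -0.71718   ,  0.28983442],
       [ 0.42444945,  0.57810093, -0.69688017,  0.65523984],
       [ 0.        ,  0.        ,  0.        ,  1.        ]])}
top {'fx': 458.57192527907034, 'fy': 458.57192527907034, 'cx': 319.6700581952145, 'cy': 203.98039275087643, 'distortion': array([-0.05219998,  0.        ,  0.        ,  0.        ,  0.        ]), 'camera_from_world': array([[ 3.83695156e-03, -9.99992543e-01,  4.38982638e-04,
         9.17742052e-03],
       [-9.98003351e-01, -3.85699411e-03, -6.30431241e-02,
         5.52544489e-01],
       [ 6.30443471e-02, -1.96212731e-04, -9.98010707e-01,
         9.35264249e-01],
       [ 0.00000000e+00,  0.00000000e+00,  0.00000000e+00,
         1.00000000e+00]])}
```

View pics/side0.png

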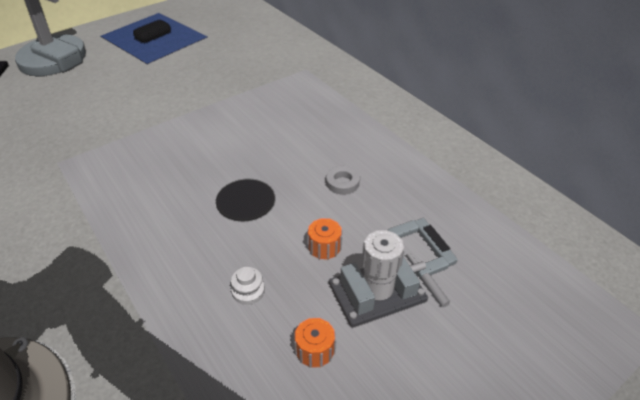

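View pics/top0.png

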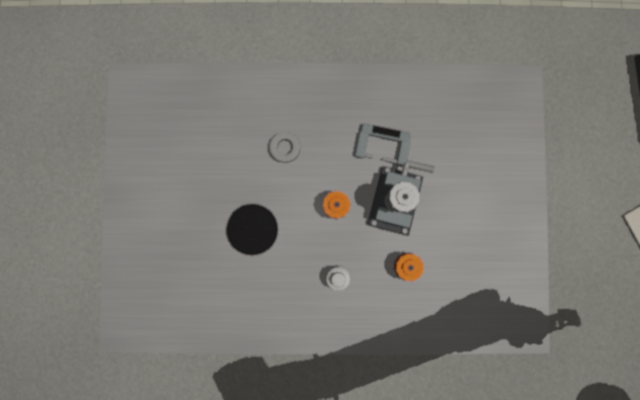

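Side view: the aluminium twelve-sided cap is on the vise at (383,245), orange look-alikes at (325,235) and (315,342), the bush at (247,285), and the pad at (245,200). Top view: cap (405,197), orange (337,204) and (410,267), bush (338,278), pad (252,229), ring (285,147), micrometer (385,145). The one meant is the bare-metal cap clamped in the vise; I'll confirm this in a crop.

Run:
```python
import cv2,numpy as np
s=cv2.imread("pics/side0.png");t=cv2.imread("pics/top0.png")
a=cv2.resize(s[220:330,325,None] if 0 else s[220:330,325:435],(400,400),interpolation=cv2.INTER_CUBIC)
b=cv2.resize(t[155:245,360,None] if 0 else t[155:245,360:450],(400,400),interpolation=cv2.INTER_CUBIC)
cv2.imwrite("pics/crop0.png",np.hstack([a,b]))
```

```text
(no output)
```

View pics/crop0.png

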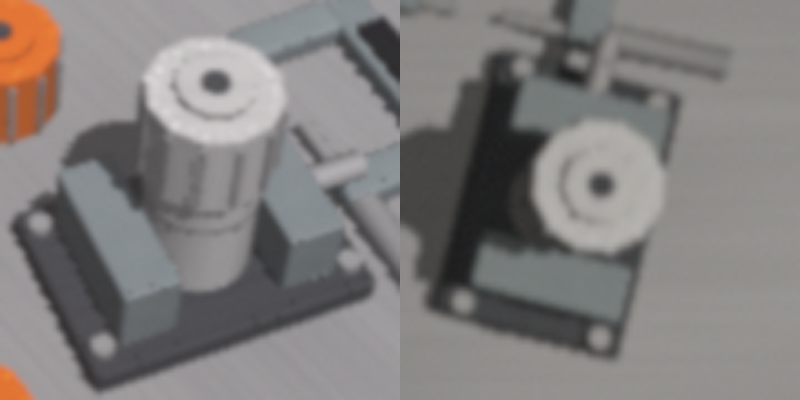

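The crop shows a bare-metal twelve-sided cup with boss and dark centre mark, on the valve in the vise: this is the cap. Now I'll measure it.

```bash
cat > h.py <<'E'
import numpy as np,cv2
from station import bot
def cal(n):
    c=bot.calibration(n);K=np.array([[c['fx'],0,c['cx']],[0,c['fy'],c['cy']],[0,0,1]]);return K,c['distortion'],c['camera_from_world']
def rays(n,p):
    K,d,T=cal(n);u=cv2.undistortPoints(np.float64(p).reshape(-1,1,2),K,d).reshape(-1,2)
    D=np.c_[u,np.ones(len(u))]@T[:3,:3];return -T[:3,:3].T@T[:3,3],D/np.linalg.norm(D,axis=1)[:,None]
def plane(n,p,z):
    o,D=rays(n,p);return o+D*((z-o[2])/D[:,2])[:,None]
def tri(ps,pt):
    o1,d1=rays("side",ps);o2,d2=rays("top",pt);out=[]
    for a,b in zip(d1,d2):
        s=np.linalg.lstsq(np.c_[a,-b],o2-o1,rcond=None)[0];p,q=o1+s[0]*a,o2+s[1]*b;out.append(np.r_[(p+q)/2,np.linalg.norm(p-q)])
    return np.array(out)
def proj(n,P):
    K,d,T=cal(n);return cv2.projectPoints(np.float64(P).reshape(-1,1,3),cv2.Rodrigues(T[:3,:3])[0],T[:3,3],K,d)[0].reshape(-1,2)
E
python3 - <<'E'
from h import *
s=cv2.imread("pics/side0.png");t=cv2.imread("pics/top0.png")
def dark(im,c,r,th):
    g=im.min(2).astype(float);y,x=np.mgrid[:400,:640];w=np.clip(th-g,0,None)*(np.hypot(x-c[0],y-c[1])<r);return [(w*x).sum()/w.sum(),(w*y).sum()/w.sum()]
a=dark(s,(384,242.5),4.5,150);b=dark(t,(405,196.6),4.5,150);print(a,b)
C=tri([a],[b]);print("cap mark",C)
# pad: blob centres
def blob(m,c):
    n,l,st,ce=cv2.connectedComponentsWithStats(m.astype(np.uint8));k=l[c[1],c[0]];return l==k,ce[k],st[k]
for n,im,c in(("side",s,(245,200)),("top",t,(252,229))):
    m,ce,st=blob(im.max(2)<60,c);print(n,ce,st)
    ct=max(cv2.findContours(m.astype(np.uint8),cv2.RETR_EXTERNAL,cv2.CHAIN_APPROX_NONE)[0],key=cv2.contourArea)[:,0]
    P=plane(n,ct,0.005);(x,y),r=cv2.minEnclosingCircle(P[:,:2].astype(np.float32));print(n,"pad",x,y,r,P[:,:2].mean(0),(P[:,:2].max(0)+P[:,:2].min(0))/2)
# cap outline top
m,ce,st=blob(t.min(2)>165,(411,203)) ;print(ce,st)
E
```

```text
[np.float64(383.9201295196978), np.float64(242.19104155423636)] [np.float64(404.82289690069575), np.float64(196.134724857685)]
cap mark [[ 5.61479451e-01 -1.47421130e-01  1.17326376e-01  2.74153906e-05]]
side [244.90657822 199.86567164] [ 217  180   57   41 1809]
side pad 0.4973629415035248 0.14935864508152008 0.05298293009400368 [0.49671752 0.14864284] [0.49702466 0.14976477]
top [251.61717172 229.14848485] [ 227  205   50   50 1980]
top pad 0.4999336898326874 0.15426678955554962 0.05308106169104576 [0.4997902  0.15391958] [0.49920796 0.15432559]
[406.21823204 196.45856354] [392 183  27  27 362]
```

Run:
```python
from h import *
s=cv2.imread("pics/side0.png");t=cv2.imread("pics/top0.png")
a=cv2.resize(s[227:302,352:412+15],(600,600),interpolation=cv2.INTER_CUBIC)
a=cv2.convertScaleAbs(a,alpha=1.0)
cv2.imwrite("pics/crop1.png",a)
b=cv2.resize(t[177:217,385:425],(600,600),interpolation=cv2.INTER_CUBIC);cv2.imwrite("pics/crop2.png",b)
```

```text
(no output)
```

View pics/crop1.png

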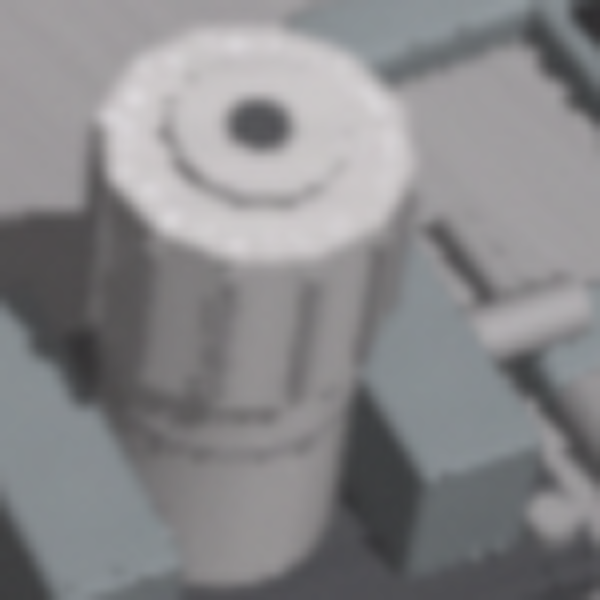

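View pics/crop2.png

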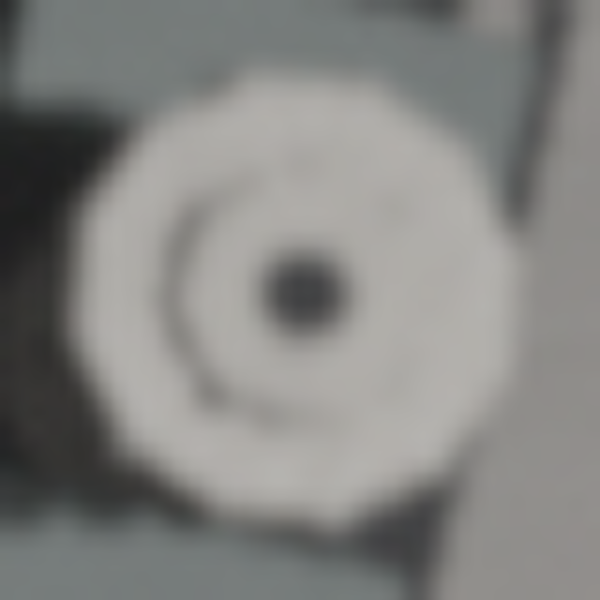

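Run:
```python
from h import *
from scipy.ndimage import map_coordinates
from scipy.optimize import least_squares
from h import *
for n in("top","side"):
    im=cv2.imread(f"pics/{n}0.png")
    g=cv2.cvtColor(im,cv2.COLOR_BGR2GRAY).astype(float)
    C=np.array([.56148,-.14742]);z=.1133
    th=np.radians(np.arange(0,360,2.));R=np.arange(.023,.0325,.00025)
    P=np.stack([C[0]+R[None]*np.cos(th)[:,None],C[1]+R[None]*np.sin(th)[:,None],np.full((len(th),len(R)),z)],-1)
    uv=proj(n,P.reshape(-1,3));v=map_coordinates(g,[uv[:,1],uv[:,0]],order=3).reshape(len(th),-1)
    d=-np.gradient(v,axis=1);d=np.clip(d,0,None);k=d.argmax(1);mx=d.max(1)
    r=np.array([ (R[max(i-6,0):i+7]*d[j,max(i-6,0):i+7]).sum()/d[j,max(i-6,0):i+7].sum() for j,i in enumerate(k)])
    ok=(mx>np.median(mx)*.35)&(k>3)&(k<len(R)-3)
    def f(p,t=th,rr=r): return p[0]+p[1]*np.cos(t)+p[2]*np.sin(t)+p[3]*np.cos(12*t)+p[4]*np.sin(12*t)-rr
    s=least_squares(lambda p:f(p,th[ok],r[ok]),[.027,0,0,0,0],loss='soft_l1',f_scale=.0003).x
    print(n,ok.sum(),"R",s[0],"centre",C+s[1:3],"amp12",np.hypot(*s[3:]),"corner angle deg mod30",np.degrees(np.arctan2(s[4],s[3]))/12%30)
    # subset check
    for h in range(3):
        o=ok&(np.arange(len(th))//60!=h)
        q=least_squares(lambda p:f(p,th[o],r[o]),s,loss='soft_l1',f_scale=.0003).x;print("  ",np.degrees(np.arctan2(q[4],q[3]))/12%30,np.hypot(*q[3:]),C+q[1:3])
```

```text
top 180 R 0.027986132686537265 centre [ 0.56137732 -0.14694642] amp12 0.000245968696247293 corner angle deg mod30 10.277583390000103
   10.196259926898138 0.00025627531202808066 [ 0.5614911  -0.14685518]
   10.734409856460717 0.0002588434986929515 [ 0.56143594 -0.14695332]
   9.139519785219104 0.00030507504639682744 [ 0.56118072 -0.1467698 ]
side 180 R 0.027355272107107906 centre [ 0.56127404 -0.14741596] amp12 0.000315908626448539 corner angle deg mod30 10.706074199064732
   10.53599427455356 0.00034119248727822594 [ 0.56120352 -0.14750012]
   10.875950968406835 0.0002900939022149621 [ 0.56135347 -0.14737677]
   10.591963465932826 0.0003188612871848447 [ 0.56132572 -0.14750612]
```

Both views agree: a corner at about 10.5° (mod 30), so flat normals sit at 25.5° (mod 30). The axis is near (0.5613,-0.1472) and the boss top at 0.117. Moving toward it while pre-turning clockwise.

>>> {"method": "drive_tool", "body": {"increments": "0.018 0.029 0 -0.1;0.018 0.029 0 -0.1;0.018 0.029 0 -0.1;0.018 0.029 0 -0.1;0.018 0.029 0 -0.1;0.018 0.029 0 -0.1;0.018 0.029 0 -0.1;0.018 0.029 0 -0.1;0.018 0.029 0 -0.1;0.018 0.029 0 -0.1;0.018 0.029 0 -0.1;0.018 0.029 0 -0.1", "grip": 1, "squeeze": 20}}

```text
t: 1.1
eef_pos: [0.4804, -0.2716, 0.2531]
tool_rot: [0.0, 0.92, -0.391, -0.0]
contact_force: [0.6, -0.6, -0.2]
gripper_width: 1.007
```

```bash
cat >> h.py <<'E'
def yaw(q): # direction of tool y (jaw axis), deg mod 180 and tool x
    from scipy.spatial.transform import Rotation as Ro
    M=Ro.from_quat(np.r_[q[1:],q[0]]).as_matrix();return np.degrees(np.arctan2(M[1,1],M[0,1])),M[:,2]
def st():
    o=bot.get_obs();y,z=yaw(o['tool_rot']);print("t%.2f"%o['t'],"pos",o['eef_pos'].round(4),"jaw",round(y,2),"zax",z.round(3),"F",o['contact_force'].round(2),"M",o['torque'].round(3),"w",round(float(o['gripper_width']),3),"q",o['q'].round(3))
    return o
E
python3 -c "
from h import *
st()"
```

```text
t1.10 pos [ 0.4804 -0.2716  0.2531] jaw -136.02 zax [-0.  0. -1.] F [ 0.58 -0.6  -0.21] M [ 0.012 -0.007 -0.008] w 1.007 q [ 0.334  0.275  0.082  1.858 -0.026  1.011 -1.948]
```

>>> {"method": "drive_tool", "body": {"increments": "0.0135 0.0208 -0.006 -0.0538;0.0135 0.0208 -0.006 -0.0538;0.0135 0.0208 -0.006 -0.0538;0.0135 0.0208 -0.006 -0.0538;0.0135 0.0206 -0.006 -0.0538;0.0134 0.0206 -0.006 -0.0538;0 0 0 0;0 0 0 0"}}

```text
t: 1.77
eef_pos: [0.5611, -0.147, 0.2164]
tool_rot: [0.0, 0.848, -0.53, -0.001]
contact_force: [-0.7, -1.2, -0.5]
gripper_width: 1.003
```

Run:
```python
from h import *
st()
P=[]
for n in("side","top"):
    im=bot.read_camera(n)[:,:,::-1];cv2.imwrite(f"pics/{n}1.png",im)
    c=(383,220) if n=="side" else (405,197)
    P.append(cv2.resize(im[c[1]-60:c[1]+60,c[0]-50:c[0]+50],(400,480),interpolation=cv2.INTER_CUBIC))
cv2.imwrite("pics/c1.png",np.hstack(P))
```

```text
t1.77 pos [ 0.5611 -0.147   0.2164] jaw -154.01 zax [-0.002  0.001 -1.   ] F [-0.72 -1.21 -0.54] M [-0.006 -0.048  0.012] w 1.003 q [ 0.091  0.36   0.073  1.829 -0.032  0.955 -2.51 ]
```

View pics/c1.png

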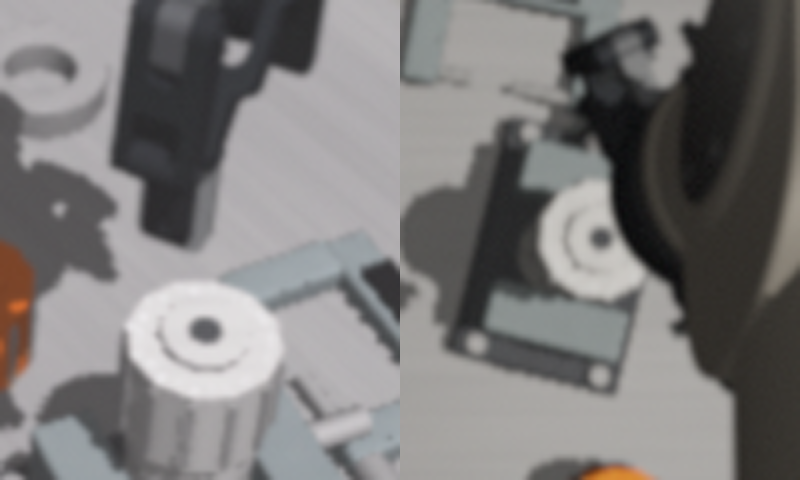

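View pics/side1.png

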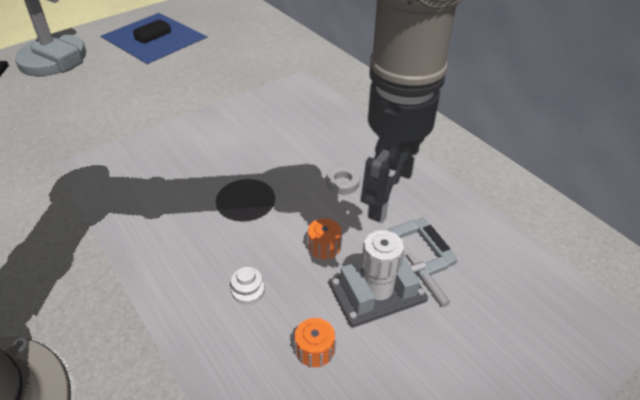

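Side view: only the near finger is visible, its tip corners at about (369,217), (380,222) and (386,216), above the cap top at (384,242). The top view is mostly covered by the arm. I'll check the camera-to-arm offset with these corners.

Run:
```python
from h import *
o=st();p=o['eef_pos'];a=np.radians(26);j=np.array([np.cos(a),np.sin(a),0]);w=np.array([-np.sin(a),np.cos(a),0])
print(p)
for dz in(.022,.015,.009):
    z=np.array([0,0,-dz])
    A=p-.057*j-.011*w+z;B=A+.022*w;C=A+.0145*j
    print(dz,proj("side",[B,A,C]).round(1).tolist())
s=cv2.imread("pics/side1.png");cv2.imwrite("pics/c2.png",cv2.resize(s[185:235,355:405],(600,600),interpolation=cv2.INTER_CUBIC))
```

```text
t1.87 pos [ 0.5603 -0.1497  0.2171] jaw -154.24 zax [-0.001 -0.001 -1.   ] F [-0.07 -0.02 -0.1 ] M [-0.036 -0.048  0.001] w 1.002 q [ 0.093  0.359  0.076  1.829 -0.032  0.955 -2.51 ]
[ 0.56034598 -0.14974241  0.21713128]
0.022 [[363.9, 229.8], [380.3, 236.0], [384.9, 228.3]]
0.015 [[364.2, 225.9], [380.8, 232.1], [385.4, 224.4]]
0.009 [[364.5, 222.5], [381.2, 228.8], [385.9, 221.0]]
```

View pics/c2.png

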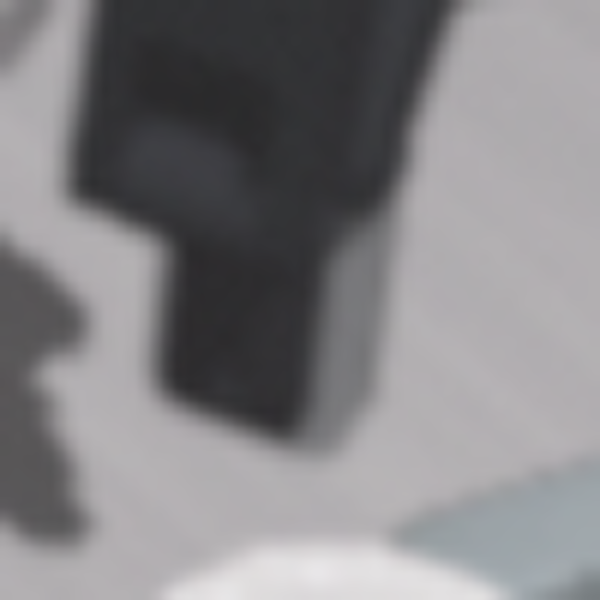

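>>> {"method": "drive_tool", "body": {"increments": "0 0 0 0;0 0 0 0"}}

```text
t: 2.03
eef_pos: [0.5604, -0.1502, 0.2176]
tool_rot: [0.0, 0.846, -0.532, 0.0]
contact_force: [1.1, 0.3, 0.5]
gripper_width: 0.997
```

Run:
```python
from h import *
for i in range(3): st()
```

```text
t2.03 pos [ 0.5604 -0.1502  0.2176] jaw -154.34 zax [ 0. -0. -1.] F [1.1  0.35 0.53] M [-0.015  0.002  0.021] w 0.997 q [ 0.094  0.358  0.076  1.829 -0.032  0.955 -2.51 ]
t2.03 pos [ 0.5604 -0.1502  0.2176] jaw -154.34 zax [ 0. -0. -1.] F [1.1  0.35 0.53] M [-0.015  0.002  0.021] w 0.997 q [ 0.094  0.358  0.076  1.829 -0.032  0.955 -2.51 ]
t2.03 pos [ 0.5604 -0.1502  0.2176] jaw -154.34 zax [ 0. -0. -1.] F [1.1  0.35 0.53] M [-0.015  0.002  0.021] w 0.997 q [ 0.094  0.358  0.076  1.829 -0.032  0.955 -2.51 ]
```

>>> {"method": "drive_tool", "body": {"increments": "0 0 0 0"}}

```text
t: 2.12
eef_pos: [0.5605, -0.1499, 0.2176]
tool_rot: [0.0, 0.847, -0.532, 0.0]
contact_force: [0.3, 0.6, -0.4]
gripper_width: 1.001
```

>>> {"method": "drive_tool", "body": {"increments": "0.0008 0.0028 -0.015 0;0 0 -0.02 0;0 0 -0.02 0;0 0 -0.02 0;0 0 -0.02 0;0 0 -0.015 0;0 0 -0.008 0;0 0 0 0;0 0 0 0", "grip": 0.85}}

```text
t: 2.87
eef_pos: [0.5618, -0.1464, 0.0996]
tool_rot: [0.0, 0.847, -0.532, 0.0]
contact_force: [0.2, 0.3, 0.0]
gripper_width: 0.857
```

Run:
```python
from h import *
st()
im=bot.read_camera("side")[:,:,::-1];cv2.imwrite("pics/side2.png",im)
cv2.imwrite("pics/c3.png",cv2.resize(im[200:300,335:435],(600,600),interpolation=cv2.INTER_CUBIC))
st()
```

```text
t2.87 pos [ 0.5618 -0.1464  0.0996] jaw -154.25 zax [-0. -0. -1.] F [0.23 0.25 0.04] M [-0.013 -0.012 -0.004] w 0.857 q [ 0.102  0.512  0.059  1.912 -0.044  0.719 -2.506]
t2.92 pos [ 0.5623 -0.1464  0.1002] jaw -154.26 zax [ 0.001 -0.    -1.   ] F [ 0.67 -1.27  0.58] M [ 0.002 -0.019 -0.028] w 0.854 q [ 0.102  0.511  0.059  1.912 -0.044  0.719 -2.506]
```

View pics/c3.png

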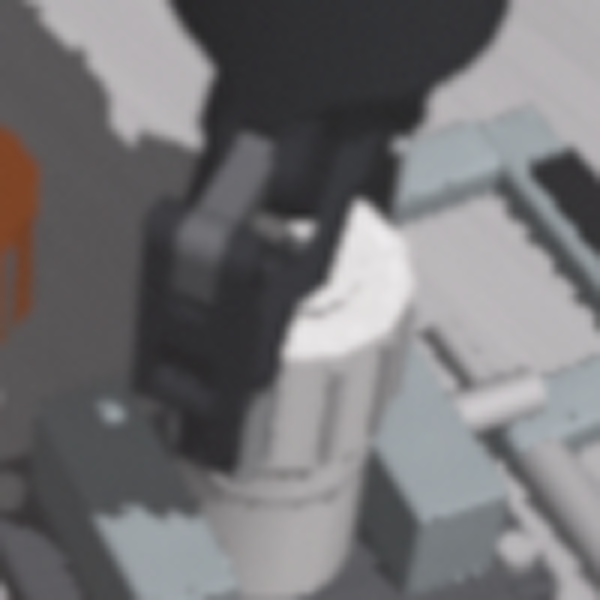

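>>> {"method": "drive_tool", "body": {"increments": "-0.0006 -0.0006 0 0;0 0 0 0;0 0 0 0;0 0 0 0", "grip": 0.7, "squeeze": 20}}

```text
t: 3.25
eef_pos: [0.5614, -0.1467, 0.0999]
tool_rot: [-0.0, 0.847, -0.532, 0.0]
contact_force: [0.8, 0.4, 0.6]
gripper_width: 0.702
```

>>> {"method": "drive_tool", "body": {"increments": "0 0 0 0;0 0 0 0", "grip": 0.67}}

```text
t: 3.42
eef_pos: [0.5612, -0.1466, 0.0995]
tool_rot: [-0.0, 0.847, -0.532, 0.0]
contact_force: [-0.1, 0.4, 0.4]
gripper_width: 0.671
```

>>> {"method": "drive_tool", "body": {"increments": "0 0 0 0;0 0 0 0", "grip": 0.65}}

```text
t: 3.58
eef_pos: [0.5611, -0.1467, 0.0993]
tool_rot: [0.0, 0.847, -0.532, -0.0]
contact_force: [-0.4, 0.3, -0.0]
gripper_width: 0.65
```

>>> {"method": "drive_tool", "body": {"increments": "0 0 0 0;0 0 0 0.05;0 0 0 0.12;0 0 0 0.12;0 0 0 0.12;0 0 0 0.12;0 0 0 0.12;0 0 0 0.12;0 0 0 0.12;0 0 0 0.12;0 0 0 0.12;0 0 0 0.12", "grip": 0.76}}

```text
t: 4.58
eef_pos: [0.5611, -0.1467, 0.0993]
tool_rot: [0.0, 0.998, 0.067, -0.0]
contact_force: [0.6, -0.4, 1.0]
gripper_width: 0.761
```

>>> {"method": "drive_tool", "body": {"increments": "0 0 0 0.12;0 0 0 0.12;0 0 0 0.08;0 0 0 0;0 0 0 0;0 0 0 0", "grip": 0.7}}

```text
t: 5.08
eef_pos: [0.5611, -0.1467, 0.0993]
tool_rot: [0.0, 0.975, 0.221, -0.0]
contact_force: [-0.2, 0.1, 0.4]
gripper_width: 0.7
```

Run:
```python
from h import *
st()
```

```text
t5.08 pos [ 0.5611 -0.1467  0.0993] jaw -64.43 zax [-0. -0. -1.] F [-0.16  0.09  0.36] M [ 0.073 -0.009 -0.041] w 0.7 q [ 0.405  0.534 -0.334  1.892  0.246  0.756 -1.19 ]
```

>>> {"method": "drive_tool", "body": {"increments": "0 0 0 0;0 0 0 0", "grip": 0.67}}

```text
t: 5.25
eef_pos: [0.5611, -0.1466, 0.0993]
tool_rot: [0.0, 0.975, 0.222, -0.0]
contact_force: [-0.8, 0.5, 0.1]
gripper_width: 0.665
```

>>> {"method": "drive_tool", "body": {"increments": "0 0 0 0;0 0 0 0", "grip": 0.65}}

```text
t: 5.42
eef_pos: [0.5611, -0.1466, 0.0993]
tool_rot: [0.0, 0.975, 0.222, -0.0]
contact_force: [-0.0, 0.5, 0.1]
gripper_width: 0.649
```

>>> {"method": "drive_tool", "body": {"increments": "0 0 0 0;0 0 0 0", "grip": 0.64}}

```text
t: 5.58
eef_pos: [0.5612, -0.1467, 0.0994]
tool_rot: [0.0, 0.975, 0.223, 0.0]
contact_force: [1.0, -0.0, 0.9]
gripper_width: 0.638
```

Run:
```python
from h import *
st()
```

```text
t5.58 pos [ 0.5612 -0.1467  0.0994] jaw -64.28 zax [ 0. -0. -1.] F [ 1.   -0.01  0.91] M [-0.025 -0.052 -0.009] w 0.638 q [ 0.406  0.534 -0.334  1.892  0.246  0.756 -1.188]
```

Centred on both axes: no contact at 0.65 and almost none at 0.64. Gripping now.

>>> {"method": "drive_tool", "body": {"increments": "0 0 0 0;0 0 0 0;0 0 0 0", "grip": 0.5, "squeeze": 40}}

```text
t: 5.83
eef_pos: [0.5612, -0.1468, 0.0995]
tool_rot: [0.0, 0.975, 0.223, 0.0]
contact_force: [-0.3, -0.3, 1.3]
gripper_width: 0.625
```

Run:
```python
from h import *
st()
```

```text
t5.83 pos [ 0.5612 -0.1468  0.0995] jaw -64.29 zax [ 0. -0. -1.] F [-0.32 -0.28  1.31] M [-0.108 -0.003 -0.009] w 0.625 q [ 0.406  0.534 -0.335  1.892  0.246  0.756 -1.188]
```

>>> {"method": "drive_tool", "body": {"increments": "0 0 0.00015 0.05;0 0 0.00015 0.05"}}

```text
t: 6.0
eef_pos: [0.5612, -0.1466, 0.0998]
tool_rot: [0.0, 0.962, 0.272, 0.0]
contact_force: [-0.0, 0.3, 1.4]
gripper_width: 0.627
```

Run:
```python
from h import *
st()
```

```text
t6.00 pos [ 0.5612 -0.1466  0.0998] jaw -58.42 zax [ 0. -0. -1.] F [-0.02  0.33  1.41] M [-0.046  0.045 -0.019] w 0.627 q [ 0.425  0.537 -0.36   1.89   0.264  0.761 -1.101]
```

>>> {"method": "drive_tool", "body": {"increments": "0 0 0.0002 0.08;0 0 0.0002 0.08;0 0 0.0002 0.08;0 0 0.0002 0.08;0 0 0.0002 0.08"}}

```text
t: 6.42
eef_pos: [0.5611, -0.1465, 0.1008]
tool_rot: [-0.0, 0.889, 0.459, 0.0]
contact_force: [-0.6, -0.0, 1.6]
gripper_width: 0.63
```

Run:
```python
from h import *
st()
```

```text
t6.42 pos [ 0.5611 -0.1465  0.1008] jaw -35.4 zax [ 0.  0. -1.] F [-0.61 -0.04  1.58] M [-0.033  0.082 -0.057] w 0.63 q [ 0.499  0.551 -0.458  1.885  0.335  0.781 -0.759]
```

>>> {"method": "drive_tool", "body": {"increments": "0 0 0.00025 0.1;0 0 0.00025 0.1;0 0 0.00025 0.1;0 0 0.00025 0.1"}}

```text
t: 6.75
eef_pos: [0.5611, -0.1466, 0.1018]
tool_rot: [0.0, 0.78, 0.626, 0.0]
contact_force: [0.4, 0.3, 2.4]
gripper_width: 0.628
```

Run:
```python
from h import *
st()
```

```text
t6.75 pos [ 0.5611 -0.1466  0.1018] jaw -12.43 zax [ 0.  0. -1.] F [0.35 0.3  2.35] M [ 0.002  0.081 -0.012] w 0.628 q [ 0.57   0.57  -0.554  1.879  0.405  0.805 -0.416]
```

>>> {"method": "drive_tool", "body": {"increments": "0 0 0.00026 0.1;0 0 0.00026 0.1;0 0 0.00026 0.1;0 0 0.00026 0.1"}}

```text
t: 7.08
eef_pos: [0.5612, -0.1468, 0.1028]
tool_rot: [0.0, 0.64, 0.769, 0.0]
contact_force: [0.5, -0.8, 1.7]
gripper_width: 0.626
```

Run:
```python
from h import *
st()
```

```text
t7.08 pos [ 0.5612 -0.1468  0.1028] jaw 10.47 zax [ 0. -0. -1.] F [ 0.48 -0.78  1.67] M [-0.04  -0.026  0.001] w 0.626 q [ 0.639  0.593 -0.649  1.874  0.474  0.833 -0.072]
```

>>> {"method": "drive_tool", "body": {"increments": "0 0 0.00026 0.1;0 0 0.00026 0.1;0 0 0.00026 0.1;0 0 0.00026 0.1"}}

```text
t: 7.42
eef_pos: [0.5613, -0.1468, 0.1039]
tool_rot: [0.0, 0.474, 0.88, 0.0]
contact_force: [0.6, 0.7, 0.2]
gripper_width: 0.62
```

Run:
```python
from h import *
st()
```

```text
t7.42 pos [ 0.5613 -0.1468  0.1039] jaw 33.39 zax [ 0.001 -0.    -1.   ] F [0.6  0.72 0.19] M [-0.048 -0.087  0.038] w 0.62 q [ 0.704  0.621 -0.742  1.869  0.543  0.864  0.273]
```

>>> {"method": "drive_tool", "body": {"increments": "0 0 0.00022 0.1;0 0 0.00022 0.1;0 0 0.00022 0.1;0 0 0.00022 0.1"}}

```text
t: 7.75
eef_pos: [0.5613, -0.1467, 0.1048]
tool_rot: [0.0, 0.29, 0.957, 0.0]
contact_force: [0.1, -0.2, 2.2]
gripper_width: 0.627
```

Run:
```python
from h import *
st()
```

```text
t7.75 pos [ 0.5613 -0.1467  0.1048] jaw 56.31 zax [ 0.001  0.    -1.   ] F [ 0.1  -0.24  2.17] M [-0.    -0.056 -0.025] w 0.627 q [ 0.765  0.653 -0.833  1.865  0.611  0.9    0.619]
```

>>> {"method": "drive_tool", "body": {"increments": "0 0 0.00022 0.1;0 0 0.00022 0.1;0 0 0.00022 0.1;0 0 0.00022 0.1"}}

```text
t: 8.08
eef_pos: [0.5611, -0.1467, 0.1056]
tool_rot: [0.0, 0.094, 0.996, 0.0]
contact_force: [-0.8, -0.3, 2.2]
gripper_width: 0.624
```

Run:
```python
from h import *
st()
```

```text
t8.08 pos [ 0.5611 -0.1467  0.1056] jaw 79.23 zax [ 0.  0. -1.] F [-0.79 -0.28  2.22] M [ 0.019  0.155 -0.053] w 0.624 q [ 0.821  0.689 -0.921  1.861  0.678  0.94   0.968]
```

>>> {"method": "drive_tool", "body": {"increments": "0 0 0.00025 0.1;0 0 0.00025 0.1;0 0 0.00025 0.1;0 0 0.00025 0.1;0 0 0.00025 0.1"}}

```text
t: 8.5
eef_pos: [0.561, -0.1467, 0.1068]
tool_rot: [-0.0, -0.155, 0.988, -0.0]
contact_force: [-0.2, -0.2, 3.0]
gripper_width: 0.631
```

Run:
```python
from h import *
st()
```

```text
t8.50 pos [ 0.561  -0.1467  0.1068] jaw 107.87 zax [-0. -0. -1.] F [-0.24 -0.16  3.03] M [ 0.031  0.16  -0.055] w 0.631 q [ 0.884  0.741 -1.026  1.857  0.758  0.996  1.408]
```

>>> {"method": "drive_tool", "body": {"increments": "0 0 0.00025 0.1;0 0 0.00025 0.1;0 0 0.00025 0.1;0 0 0.00025 0.1;0 0 0.00025 0.1"}}

```text
t: 8.92
eef_pos: [0.561, -0.1468, 0.108]
tool_rot: [-0.0, -0.395, 0.919, -0.0]
contact_force: [-0.1, -0.3, 2.5]
gripper_width: 0.625
```

Run:
```python
from h import *
st()
```

```text
t8.92 pos [ 0.561  -0.1468  0.108 ] jaw 136.51 zax [-0. -0. -1.] F [-0.12 -0.29  2.46] M [-0.014  0.121  0.017] w 0.625 q [ 0.937  0.797 -1.124  1.853  0.835  1.057  1.853]
```

>>> {"method": "drive_tool", "body": {"increments": "0 0 0.0003 0;0 0 0.0003 0;0 0 0 0"}}

```text
t: 9.17
eef_pos: [0.561, -0.1468, 0.1085]
tool_rot: [-0.0, -0.391, 0.92, -0.0]
contact_force: [0.3, -0.0, 1.9]
gripper_width: 0.624
```

Run:
```python
from h import *
st()
```

```text
t9.17 pos [ 0.561  -0.1468  0.1085] jaw 136.09 zax [-0. -0. -1.] F [ 0.25 -0.02  1.89] M [-0.126  0.015 -0.003] w 0.624 q [ 0.937  0.796 -1.123  1.853  0.833  1.057  1.847]
```

>>> {"method": "drive_tool", "body": {"increments": "0 0 0 0;0 0 0 0;0 0 0 -0.05;0 0 0 -0.1;0 0 0 -0.12;0 0 0 -0.12;0 0 0 -0.12;0 0 0 -0.12;0 0 0 -0.12;0 0 0 -0.12;0 0 0 -0.12;0 0 0 -0.12", "grip": 0.76}}

```text
t: 10.17
eef_pos: [0.5611, -0.1464, 0.1086]
tool_rot: [0.0, 0.154, 0.988, 0.0]
contact_force: [0.2, -0.5, 0.8]
gripper_width: 0.76
```

>>> {"method": "drive_tool", "body": {"increments": "0 0 0 -0.12;0 0 0 -0.12;0 0 0 -0.12;0 0 0 -0.12;0 0 0 -0.12;0 0 0 -0.12;0 0 0 -0.12;0 0 0 -0.12;0 0 0 -0.12;0 0 0 -0.12;0 0 0 -0.12;0 0 0 -0.12"}}

```text
t: 11.17
eef_pos: [0.5611, -0.1463, 0.1086]
tool_rot: [0.0, 0.767, 0.641, 0.0]
contact_force: [-0.0, 0.2, 0.5]
gripper_width: 0.759
```

>>> {"method": "drive_tool", "body": {"increments": "0 0 0 -0.12;0 0 0 -0.12;0 0 0 -0.12;0 0 0 -0.12;0 0 0 -0.12;0 0 0 -0.12;0 0 0 -0.12;0 0 0 -0.12;0 0 0 -0.12;0 0 0 -0.12;0 0 0 -0.12;0 0 0 -0.12"}}

```text
t: 12.17
eef_pos: [0.5611, -0.1462, 0.1086]
tool_rot: [-0.0, 1.0, -0.024, 0.0]
contact_force: [0.7, 0.0, 0.5]
gripper_width: 0.761
```

Run:
```python
from h import *
st()
```

```text
t12.17 pos [ 0.5611 -0.1462  0.1086] jaw -92.71 zax [ 0.  0. -1.] F [0.67 0.01 0.54] M [0.02  0.018 0.024] w 0.761 q [ 0.324  0.508 -0.229  1.893  0.161  0.757 -1.612]
```

>>> {"method": "drive_tool", "body": {"increments": "0 -0.0004 0 -0.12;0 0 0 -0.12;0 0 0 -0.12;0 0 0 -0.12;0 0 0 -0.12;0 0 0 -0.1;0 0 0 -0.02;0 0 0 0;0 0 0 0"}}

```text
t: 12.92
eef_pos: [0.5611, -0.1468, 0.1086]
tool_rot: [-0.0, 0.929, -0.37, 0.0]
contact_force: [-0.3, -0.3, -0.2]
gripper_width: 0.76
```

Run:
```python
from h import *
st()
im=bot.read_camera("side")[:,:,::-1];cv2.imwrite("pics/side3.png",im)
cv2.imwrite("pics/c4.png",cv2.resize(im[200:300,335:435],(600,600),interpolation=cv2.INTER_CUBIC))
```

```text
t12.92 pos [ 0.5611 -0.1468  0.1086] jaw -133.44 zax [ 0.  0. -1.] F [-0.32 -0.32 -0.24] M [ 0.044 -0.023 -0.015] w 0.76 q [ 0.189  0.498 -0.053  1.903  0.037  0.741 -2.214]
```

View pics/c4.png

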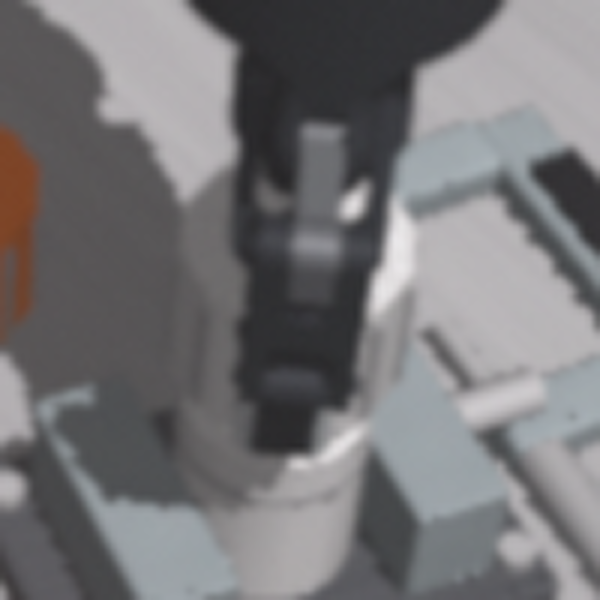

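The finger sits mid-front of the cap. The rim (about 300,460 in the crop) now stands visibly above the shoulder line (about 270,495), so the cap has climbed. Regripping in steps.

>>> {"method": "drive_tool", "body": {"increments": "0 0 0 -0.005;0 0 0 0;0 0 0 0", "grip": 0.65, "squeeze": 30}}

```text
t: 13.22
eef_pos: [0.5611, -0.147, 0.1086]
tool_rot: [-0.0, 0.928, -0.373, 0.0]
contact_force: [-0.1, 0.1, 0.2]
gripper_width: 0.648
```

>>> {"method": "drive_tool", "body": {"increments": "0 0 0 0;0 0 0 0;0 0 0 0", "grip": 0.5, "squeeze": 40}}

```text
t: 13.47
eef_pos: [0.5612, -0.147, 0.1087]
tool_rot: [-0.0, 0.928, -0.374, 0.0]
contact_force: [-1.2, 0.9, 1.4]
gripper_width: 0.627
```

Run:
```python
from h import *
st()
```

```text
t13.47 pos [ 0.5612 -0.147   0.1087] jaw -133.88 zax [ 0.  0. -1.] F [-1.17  0.91  1.43] M [ 0.202 -0.017  0.034] w 0.627 q [ 0.188  0.498 -0.051  1.903  0.036  0.741 -2.22 ]
```

Flat-on grip again (0.627). Continuing the turn.

>>> {"method": "drive_tool", "body": {"increments": "0 0 0.0002 0.08;0 0 0.00025 0.1;0 0 0.00025 0.1;0 0 0.00025 0.1;0 0 0.00025 0.1;0 0 0.00025 0.1"}}

```text
t: 13.97
eef_pos: [0.5614, -0.1471, 0.1102]
tool_rot: [0.0, 0.996, -0.09, 0.0]
contact_force: [0.5, 0.0, 1.3]
gripper_width: 0.626
```

Run:
```python
from h import *
st()
```

```text
t13.97 pos [ 0.5614 -0.1471  0.1102] jaw -100.37 zax [ 0.001 -0.    -1.   ] F [0.45 0.04 1.29] M [ 0.111 -0.04  -0.058] w 0.626 q [ 0.3    0.504 -0.196  1.894  0.137  0.756 -1.724]
```

>>> {"method": "drive_tool", "body": {"increments": "0 0 0.00025 0.1;0 0 0.00025 0.1;0 0 0.00025 0.1;0 0 0.00025 0.1;0 0 0.00025 0.1"}}

```text
t: 14.38
eef_pos: [0.5615, -0.1471, 0.1114]
tool_rot: [0.0, 0.987, 0.159, 0.0]
contact_force: [0.2, 0.8, 1.6]
gripper_width: 0.625
```

Run:
```python
from h import *
st()
```

```text
t14.38 pos [ 0.5615 -0.1471  0.1114] jaw -71.73 zax [ 0.001 -0.    -1.   ] F [0.22 0.8  1.56] M [ 0.076 -0.113  0.009] w 0.625 q [ 0.395  0.514 -0.318  1.886  0.222  0.774 -1.297]
```

>>> {"method": "drive_tool", "body": {"increments": "0 0 0.00025 0.1;0 0 0.00025 0.1;0 0 0.00025 0.1;0 0 0.00025 0.1;0 0 0.00025 0.1"}}

```text
t: 14.8
eef_pos: [0.5614, -0.1471, 0.1127]
tool_rot: [0.0, 0.917, 0.398, 0.0]
contact_force: [1.3, 0.1, 1.4]
gripper_width: 0.63
```

Run:
```python
from h import *
st()
```

```text
t14.80 pos [ 0.5614 -0.1471  0.1127] jaw -43.08 zax [ 0.001  0.    -1.   ] F [1.26 0.13 1.36] M [ 0.129 -0.042 -0.067] w 0.63 q [ 0.486  0.531 -0.439  1.879  0.305  0.797 -0.867]
```

>>> {"method": "drive_tool", "body": {"increments": "0 0 0.00025 0.1;0 0 0.00025 0.1;0 0 0.00025 0.1;0 0 0.00025 0.1;0 0 0.00025 0.1"}}

```text
t: 15.22
eef_pos: [0.5613, -0.147, 0.1139]
tool_rot: [0.0, 0.79, 0.613, 0.0]
contact_force: [-0.3, 0.8, 1.9]
gripper_width: 0.627
```

Run:
```python
from h import *
st()
```

```text
t15.22 pos [ 0.5613 -0.147   0.1139] jaw -14.44 zax [ 0.001  0.    -1.   ] F [-0.29  0.81  1.89] M [ 0.202 -0.025 -0.027] w 0.627 q [ 0.575  0.553 -0.559  1.872  0.389  0.825 -0.436]
```

>>> {"method": "drive_tool", "body": {"increments": "0 0 0.00025 0.1;0 0 0.00025 0.1;0 0 0.00025 0.1;0 0 0.00025 0.1;0 0 0.00025 0.1"}}

```text
t: 15.63
eef_pos: [0.5611, -0.1471, 0.1151]
tool_rot: [0.0, 0.614, 0.789, 0.0]
contact_force: [-0.2, 0.1, 1.2]
gripper_width: 0.627
```

Run:
```python
from h import *
st()
```

```text
t15.63 pos [ 0.5611 -0.1471  0.1151] jaw 14.21 zax [ 0. -0. -1.] F [-0.24  0.06  1.19] M [ 0.178  0.075 -0.024] w 0.627 q [ 0.66   0.582 -0.676  1.866  0.472  0.859 -0.004]
```

>>> {"method": "drive_tool", "body": {"increments": "0 0 0.00025 0.1;0 0 0.00025 0.1;0 0 0.00025 0.1;0 0 0.00025 0.1"}}

```text
t: 15.97
eef_pos: [0.561, -0.1472, 0.116]
tool_rot: [-0.0, 0.445, 0.895, -0.0]
contact_force: [-0.3, 1.0, 1.6]
gripper_width: 0.625
```

Run:
```python
from h import *
st()
```

```text
t15.97 pos [ 0.561  -0.1472  0.116 ] jaw 37.12 zax [-0. -0. -1.] F [-0.31  1.04  1.6 ] M [ 0.09   0.133 -0.022] w 0.625 q [ 0.724  0.61  -0.769  1.861  0.539  0.89   0.342]
```

>>> {"method": "drive_tool", "body": {"increments": "0 0 0.00025 0.1;0 0 0.00025 0.1;0 0 0.00025 0.1;0 0 0.00025 0.1;0 0 0.00025 0.1"}}

```text
t: 16.38
eef_pos: [0.5609, -0.1474, 0.1172]
tool_rot: [-0.0, 0.21, 0.978, -0.0]
contact_force: [-1.6, 0.4, 1.9]
gripper_width: 0.624
```

Run:
```python
from h import *
st()
```

```text
t16.38 pos [ 0.5609 -0.1474  0.1172] jaw 65.76 zax [-0. -0. -1.] F [-1.55  0.44  1.86] M [0.003 0.113 0.01 ] w 0.624 q [ 0.799  0.652 -0.881  1.856  0.622  0.935  0.777]
```

>>> {"method": "drive_tool", "body": {"increments": "0 0 0.00025 0.1;0 0 0.00025 0.1;0 0 0.00025 0.1;0 0 0.00025 0.1;0 0 0.00025 0.1"}}

```text
t: 16.8
eef_pos: [0.5609, -0.1476, 0.1184]
tool_rot: [-0.0, -0.038, 0.999, -0.0]
contact_force: [-0.5, -0.5, 1.8]
gripper_width: 0.628
```

Run:
```python
from h import *
st()
```

```text
t16.80 pos [ 0.5609 -0.1476  0.1184] jaw 94.4 zax [-0.    -0.001 -1.   ] F [-0.49 -0.5   1.77] M [-0.078  0.082  0.016] w 0.628 q [ 0.866  0.701 -0.99   1.851  0.704  0.987  1.215]
```

>>> {"method": "drive_tool", "body": {"increments": "0 0.0003 0.0004 0;0 0 0.0004 0;0 0 0.0004 0"}}

```text
t: 17.05
eef_pos: [0.561, -0.1473, 0.1196]
tool_rot: [-0.0, -0.034, 0.999, -0.0]
contact_force: [-0.7, -1.9, 0.9]
gripper_width: 0.625
```

Run:
```python
from h import *
st()
```

```text
t17.05 pos [ 0.561  -0.1473  0.1196] jaw 93.95 zax [-0.    -0.001 -1.   ] F [-0.69 -1.92  0.91] M [-0.264  0.066 -0.018] w 0.625 q [ 0.865  0.699 -0.99   1.851  0.701  0.988  1.209]
```

>>> {"method": "drive_tool", "body": {"increments": "0 0 0.0004 0;0 0 0.0004 0"}}

```text
t: 17.22
eef_pos: [0.5611, -0.147, 0.1206]
tool_rot: [-0.0, -0.035, 0.999, -0.0]
contact_force: [-0.7, -0.6, 1.4]
gripper_width: 0.623
```

Run:
```python
from h import *
st()
```

```text
t17.22 pos [ 0.5611 -0.147   0.1206] jaw 94.06 zax [-0.    -0.001 -1.   ] F [-0.67 -0.65  1.45] M [-0.293  0.071  0.027] w 0.623 q [ 0.866  0.698 -0.991  1.85   0.7    0.989  1.211]
```

>>> {"method": "drive_tool", "body": {"increments": "0 -0.0004 0.0003 0;0 0 0.0004 0;0 0 0.0004 0"}}

```text
t: 17.47
eef_pos: [0.5611, -0.147, 0.1216]
tool_rot: [-0.0, -0.036, 0.999, 0.0]
contact_force: [-0.2, -0.5, 0.7]
gripper_width: 0.628
```

Run:
```python
from h import *
st()
```

```text
t17.47 pos [ 0.5611 -0.147   0.1216] jaw 94.14 zax [-0.  0. -1.] F [-0.21 -0.54  0.69] M [-0.13   0.079 -0.019] w 0.628 q [ 0.867  0.697 -0.993  1.85   0.698  0.991  1.213]
```

>>> {"method": "drive_tool", "body": {"increments": "0 0 0.0004 0;0 0 0.0004 0;0 0 0.0004 0"}}

```text
t: 17.72
eef_pos: [0.561, -0.1469, 0.1227]
tool_rot: [-0.0, -0.036, 0.999, 0.0]
contact_force: [0.2, -0.3, -1.8]
gripper_width: 0.627
```

Run:
```python
from h import *
st()
```

```text
t17.72 pos [ 0.561  -0.1469  0.1227] jaw 94.15 zax [-0.  0. -1.] F [ 0.17 -0.26 -1.77] M [0.026 0.022 0.032] w 0.627 q [ 0.868  0.696 -0.994  1.849  0.696  0.992  1.215]
```

>>> {"method": "drive_tool", "body": {"increments": "0 0 0.0004 0;0 0 0 0"}}

```text
t: 17.88
eef_pos: [0.5609, -0.147, 0.123]
tool_rot: [-0.0, -0.036, 0.999, 0.0]
contact_force: [0.6, 0.7, -0.2]
gripper_width: 0.625
```

>>> {"method": "drive_tool", "body": {"increments": "0 0 0.0004 0;0 0 0 0"}}

```text
t: 18.05
eef_pos: [0.561, -0.1471, 0.1235]
tool_rot: [-0.0, -0.036, 0.999, 0.0]
contact_force: [-1.1, 1.1, -1.0]
gripper_width: 0.628
```

>>> {"method": "drive_tool", "body": {"increments": "0 0 0.0004 0;0 0 0 0"}}

```text
t: 18.22
eef_pos: [0.5611, -0.1471, 0.124]
tool_rot: [-0.0, -0.036, 0.999, 0.0]
contact_force: [0.5, 0.0, -1.8]
gripper_width: 0.631
```

Fz stays at about the cap's weight, so it is free of thread and plunger. Lifting straight up slowly.

>>> {"method": "drive_tool", "body": {"increments": "0 0 0.0008 0;0 0 0.001 0;0 0 0.001 0;0 0 0.001 0"}}

```text
t: 18.55
eef_pos: [0.5611, -0.1471, 0.1279]
tool_rot: [0.0, -0.036, 0.999, 0.0]
contact_force: [-0.4, -0.3, -1.2]
gripper_width: 0.628
```

>>> {"method": "drive_tool", "body": {"increments": "0 0 0.001 0;0 0 0.0015 0;0 0 0.002 0;0 0 0.0025 0;0 0 0.003 0;0 0 0.004 0;0 0 0.005 0;0 0 0.005 0"}}

```text
t: 19.22
eef_pos: [0.5611, -0.1471, 0.1524]
tool_rot: [0.0, -0.036, 0.999, -0.0]
contact_force: [0.5, 0.4, -1.0]
gripper_width: 0.626
```

Run:
```python
from h import *
st()
im=bot.read_camera("side")[:,:,::-1];cv2.imwrite("pics/side4.png",im)
cv2.imwrite("pics/c5.png",cv2.resize(im[180:310,325:455],(600,600),interpolation=cv2.INTER_CUBIC))
```

```text
t19.22 pos [ 0.5611 -0.1471  0.1524] jaw 94.15 zax [ 0. -0. -1.] F [ 0.47  0.38 -0.99] M [ 0.033 -0.027  0.008] w 0.626 q [ 0.891  0.661 -1.025  1.829  0.656  1.036  1.245]
```

View pics/c5.png

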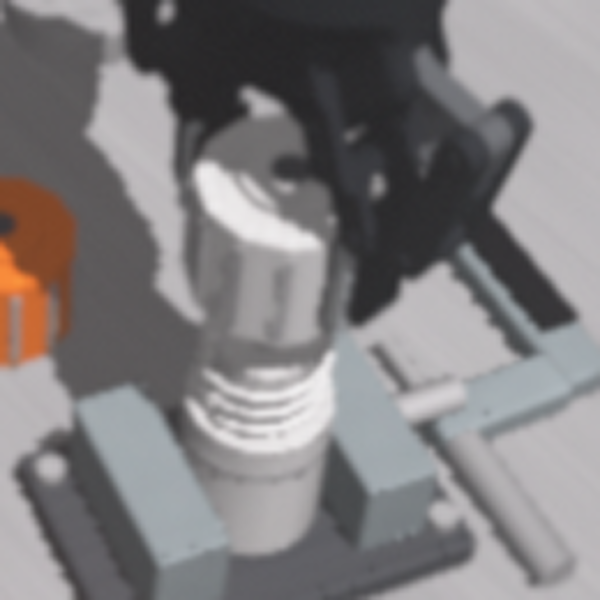

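The cap is held upright by the jaws (crop about 265,200), with its rim clear above the exposed threaded neck (about 260,410). Carrying it to the pad.

>>> {"method": "drive_tool", "body": {"increments": "0 0 0.006 0;0 0 0.008 0;-0.001 0.006 0.004 -0.05;-0.003 0.012 0 -0.08;-0.005 0.022 0 -0.1;-0.006 0.03 0 -0.1;-0.007 0.032 0 -0.1;-0.007 0.034 0 -0.1;-0.007 0.034 0 -0.1;-0.007 0.034 0 -0.1;-0.007 0.032 0 -0.1;-0.006 0.028 0 -0.1"}}

```text
t: 20.27
eef_pos: [0.5044, 0.1195, 0.1707]
tool_rot: [0.0, 0.417, 0.909, 0.001]
contact_force: [0.3, 0.2, -2.7]
gripper_width: 0.631
```

>>> {"method": "drive_tool", "body": {"increments": "-0.004 0.018 0 -0.05;-0.0026 0.012 0 0;0 0.005 0 0;0 0 0 0;0 0 0 0"}}

```text
t: 20.68
eef_pos: [0.4989, 0.1506, 0.1697]
tool_rot: [0.0, 0.438, 0.899, -0.0]
contact_force: [0.1, -0.7, -2.0]
gripper_width: 0.625
```

Run:
```python
from h import *
st()
im=bot.read_camera("side")[:,:,::-1];cv2.imwrite("pics/side5.png",im)
cv2.imwrite("pics/c6.png",cv2.resize(im[90:240,180:330],(600,600),interpolation=cv2.INTER_CUBIC))
st()
```

```text
t20.68 pos [0.4989 0.1506 0.1697] jaw 37.99 zax [-0.    -0.001 -1.   ] F [ 0.07 -0.72 -1.97] M [-0.013 -0.007 -0.012] w 0.625 q [ 0.292  0.471 -0.884  1.956  0.455  0.926 -0.158]
t20.73 pos [0.499  0.1501 0.1696] jaw 37.92 zax [-0.    -0.001 -1.   ] F [ 0.28 -0.44 -1.65] M [-0.03   0.003  0.001] w 0.624 q [ 0.292  0.471 -0.883  1.956  0.455  0.926 -0.158]
```

View pics/c6.png

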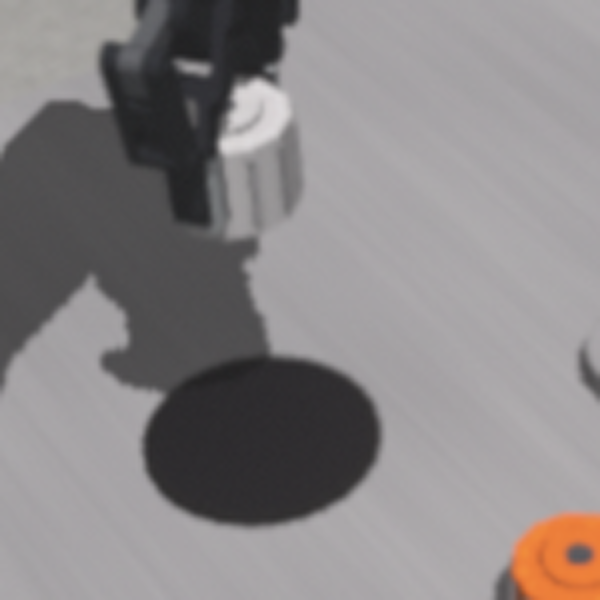

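The cap is held upright at about (240,150) in the crop, above the pad (ellipse centre about (262,440)). Descending.

>>> {"method": "drive_tool", "body": {"increments": "0 0.001 -0.01 0;0 0 -0.02 0;0 0 -0.025 0;0 0 -0.025 0;0 0 -0.02 0;0 0 -0.015 0;0 0 -0.007 0;0 0 -0.002 0;0 0 0 0;0 0 0 0"}}

```text
t: 21.57
eef_pos: [0.4991, 0.1528, 0.0464]
tool_rot: [0.0, 0.439, 0.899, 0.0]
contact_force: [0.2, -0.3, -0.1]
gripper_width: 0.626
```

Run:
```python
from h import *
st()
im=bot.read_camera("side")[:,:,::-1];cv2.imwrite("pics/side6.png",im)
cv2.imwrite("pics/c7.png",cv2.resize(im[130:250,185:305],(600,600),interpolation=cv2.INTER_CUBIC))
st()
```

```text
t21.57 pos [0.4991 0.1528 0.0464] jaw 37.97 zax [ 0.001  0.    -1.   ] F [ 0.16 -0.29 -0.07] M [ 0.028 -0.006  0.011] w 0.626 q [ 0.159  0.644 -0.734  2.03   0.66   0.716 -0.333]
t21.62 pos [0.4992 0.153  0.0466] jaw 37.98 zax [ 0.001  0.001 -1.   ] F [-0.46 -0.25 -1.9 ] M [-0.037  0.008 -0.014] w 0.626 q [ 0.159  0.644 -0.735  2.03   0.66   0.716 -0.333]
```

View pics/c7.png

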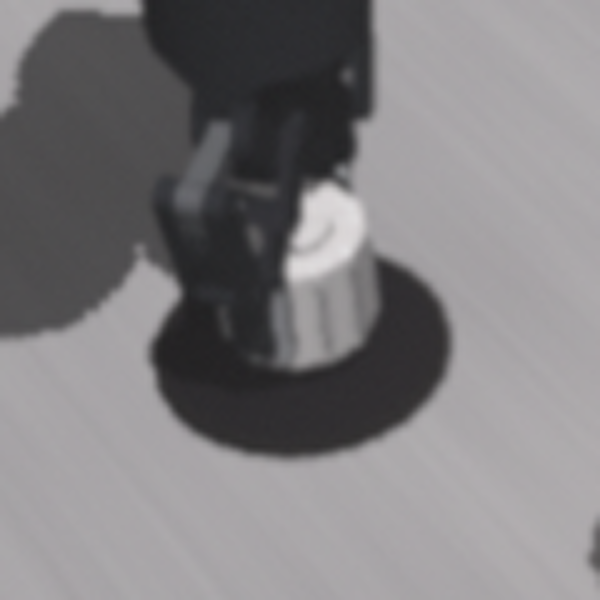

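The cap hovers over the pad's middle (about 315,285 in the crop). Lowering in fine steps until the contact is felt.

>>> {"method": "drive_tool", "body": {"increments": "0 0 -0.002 0;0 0 -0.002 0;0 0 -0.002 0;0 0 -0.001 0;0 0 -0.001 0;0 0 -0.0005 0;0 0 0 0"}}

```text
t: 22.2
eef_pos: [0.4984, 0.1528, 0.0372]
tool_rot: [-0.0, 0.438, 0.899, -0.0]
contact_force: [-0.3, 0.2, -1.2]
gripper_width: 0.622
```

>>> {"method": "drive_tool", "body": {"increments": "0 0 -0.0005 0;0 0 -0.0005 0;0 0 -0.0005 0"}}

```text
t: 22.45
eef_pos: [0.4985, 0.1529, 0.0358]
tool_rot: [0.0, 0.438, 0.899, 0.0]
contact_force: [-0.2, -0.7, -1.2]
gripper_width: 0.628
```

>>> {"method": "drive_tool", "body": {"increments": "0 0 -0.0005 0;0 0 -0.0005 0"}}

```text
t: 22.62
eef_pos: [0.4985, 0.1529, 0.0348]
tool_rot: [0.0, 0.438, 0.899, 0.0]
contact_force: [-0.0, 0.4, -1.5]
gripper_width: 0.625
```

>>> {"method": "drive_tool", "body": {"increments": "0 0 -0.0005 0;0 0 -0.0003 0"}}

```text
t: 22.78
eef_pos: [0.4985, 0.1529, 0.0339]
tool_rot: [-0.0, 0.438, 0.899, 0.0]
contact_force: [0.1, -0.9, -1.4]
gripper_width: 0.626
```

>>> {"method": "drive_tool", "body": {"increments": "0 0 -0.0004 0;0 0 0 0"}}

```text
t: 22.95
eef_pos: [0.4984, 0.1528, 0.0335]
tool_rot: [-0.0, 0.438, 0.899, -0.0]
contact_force: [-0.2, 0.3, -1.6]
gripper_width: 0.621
```

>>> {"method": "drive_tool", "body": {"increments": "0 0 -0.0004 0;0 0 0 0"}}

```text
t: 23.12
eef_pos: [0.4985, 0.1528, 0.0332]
tool_rot: [-0.0, 0.438, 0.899, -0.0]
contact_force: [-0.4, 0.2, -1.5]
gripper_width: 0.626
```

>>> {"method": "drive_tool", "body": {"increments": "0 0 -0.0004 0;0 0 0 0"}}

```text
t: 23.28
eef_pos: [0.4984, 0.1528, 0.0327]
tool_rot: [-0.0, 0.438, 0.899, -0.0]
contact_force: [0.7, 1.4, -1.1]
gripper_width: 0.626
```

>>> {"method": "drive_tool", "body": {"increments": "0 0 -0.0004 0;0 0 0 0"}}

```text
t: 23.45
eef_pos: [0.4985, 0.1528, 0.0323]
tool_rot: [-0.0, 0.438, 0.899, -0.0]
contact_force: [0.3, -0.6, -0.9]
gripper_width: 0.628
```

>>> {"method": "drive_tool", "body": {"increments": "0 0 -0.0004 0;0 0 0 0"}}

```text
t: 23.62
eef_pos: [0.4985, 0.1528, 0.0319]
tool_rot: [-0.0, 0.438, 0.899, -0.0]
contact_force: [0.8, 0.6, -0.8]
gripper_width: 0.629
```

>>> {"method": "drive_tool", "body": {"increments": "0 0 -0.0004 0;0 0 0 0"}}

```text
t: 23.78
eef_pos: [0.4985, 0.1529, 0.0317]
tool_rot: [0.0, 0.438, 0.899, -0.0]
contact_force: [-1.3, -1.1, 0.6]
gripper_width: 0.625
```

>>> {"method": "drive_tool", "body": {"increments": "0 0 -0.0004 0;0 0 0 0"}}

```text
t: 23.95
eef_pos: [0.4985, 0.1529, 0.0316]
tool_rot: [0.0, 0.438, 0.899, -0.0]
contact_force: [-2.0, -0.4, 4.3]
gripper_width: 0.629
```

Contact felt (Fz from -1.5 to +4.3 N, z stops). Releasing.

>>> {"method": "drive_tool", "body": {"increments": "0 0 0.0002 0;0 0 0 0;0 0 0 0", "grip": 0.67, "squeeze": 20}}

```text
t: 24.2
eef_pos: [0.4986, 0.1529, 0.0314]
tool_rot: [0.0, 0.438, 0.899, 0.0]
contact_force: [0.1, 0.1, 0.5]
gripper_width: 0.666
```

>>> {"method": "drive_tool", "body": {"increments": "0 0 0 0;0 0 0 0;0 0 0 0;0 0 0 0;0 0 0 0", "grip": 0.85}}

```text
t: 24.62
eef_pos: [0.4985, 0.1528, 0.0314]
tool_rot: [-0.0, 0.438, 0.899, 0.0]
contact_force: [-0.6, 0.5, 0.4]
gripper_width: 0.854
```

Run:
```python
from h import *
st()
im=bot.read_camera("side")[:,:,::-1];cv2.imwrite("pics/side7.png",im)
cv2.imwrite("pics/c8.png",cv2.resize(im[130:250,185:305],(600,600),interpolation=cv2.INTER_CUBIC))
```

```text
t24.62 pos [0.4985 0.1528 0.0314] jaw 38.0 zax [-0.  0. -1.] F [-0.62  0.46  0.39] M [ 0.042 -0.034 -0.075] w 0.854 q [ 0.142  0.666 -0.713  2.035  0.686  0.692 -0.354]
```

View pics/c8.png

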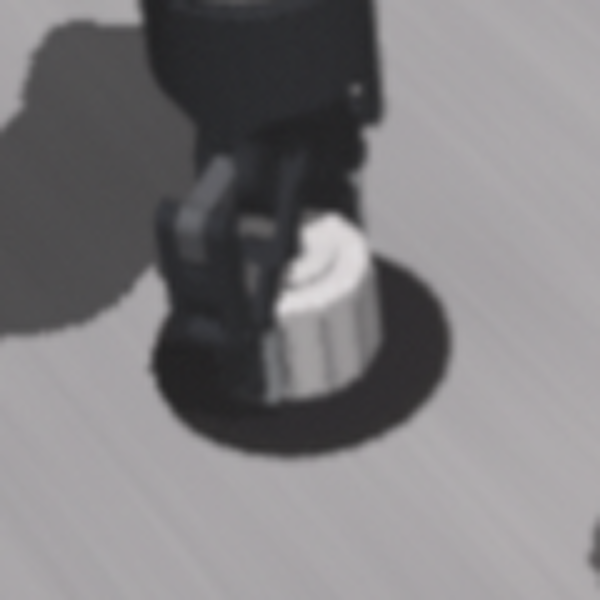

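The cap stands upright on the pad (base about (310,390) in the crop, inside the black ellipse), with the jaws open and clear. Retreating straight up, then aside.

>>> {"method": "drive_tool", "body": {"increments": "0 0 0.003 0;0 0 0.008 0;0 0 0.015 0;0 0 0.025 0;0 0 0.025 0;0 0 0.025 0;0 0 0.025 0;0 0 0.025 0;0 0 0.02 0;0 0 0.01 0"}}

```text
t: 25.5
eef_pos: [0.4993, 0.1536, 0.2156]
tool_rot: [0.002, 0.438, 0.899, 0.001]
contact_force: [-0.1, 0.2, 0.4]
gripper_width: 0.85
```

>>> {"method": "drive_tool", "body": {"increments": "0 0.01 0 0;0 0.02 0 0;0 0.03 0 0;0 0.03 0 0;0 0.03 0 0;0 0.03 0 0;0 0.02 0 0;0 0.01 0 0;0 0 0 0;0 0 0 0"}}

```text
t: 26.33
eef_pos: [0.498, 0.3324, 0.2113]
tool_rot: [-0.0, 0.438, 0.899, -0.001]
contact_force: [-0.4, -0.4, -0.5]
gripper_width: 0.849
```

Run:
```python
from h import *
st()
for n in("side","top"):
    im=bot.read_camera(n)[:,:,::-1];cv2.imwrite(f"pics/{n}8.png",im)
```

```text
t26.33 pos [0.498  0.3324 0.2113] jaw 38.04 zax [-0.001 -0.001 -1.   ] F [-0.37 -0.4  -0.52] M [-0.014  0.001  0.066] w 0.849 q [-0.044  0.546 -0.887  1.74   0.473  1.086 -0.424]
```

View pics/side8.png

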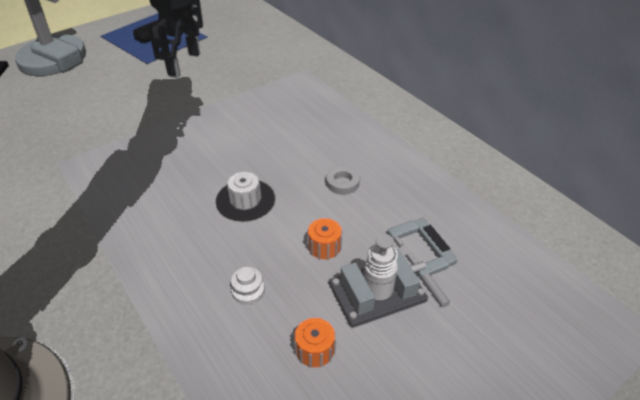

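View pics/top8.png

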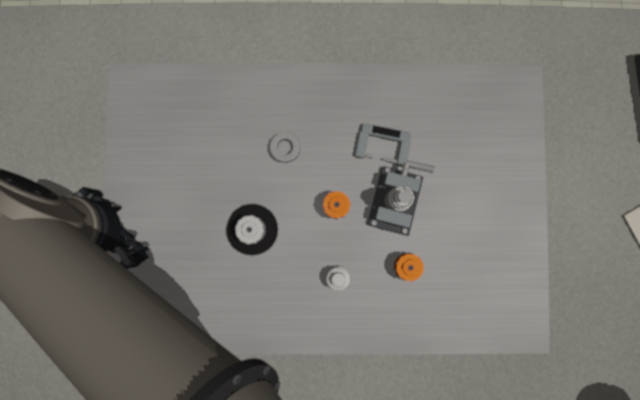

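Both views show the cap standing upright in the middle of the pad (side (243,190), top (250,230)). The valve neck is bare, and the bush, ring, micrometer and orange caps sit at their original pixels. Handing in.

Run:
```python
from station import bot
print(bot.hand_in())
```

```text
the job is handed in; nothing more can be done
None
```

I unscrewed the bare-metal cap by about 429° in two grips. It stayed in the jaws while the spring pushed it free. I lifted it straight off the neck, stood it open side down near the middle of the rubber pad, and let go. The job was handed in at about 26 s, within the 72 s limit.

- **Thread loads:** All measured forces on the tool stayed within about 3 N during the unscrewing, and a small upward pull met no thread before the lift. At the one regrip the cap was let go part-way, still in the thread, and it stayed there.
- **Placing:** Touch-down was felt at about 4 N, and the release was clean.
- **Last check:** Both cameras show the cap upright, wholly on the pad and clear of its edge. The bare neck is exposed, and the bush, ring gauge, micrometer and orange look-alikes show no visible movement. The arm is clear of everything.
- **What disagreed:**
  - The two cameras differed by 3–5 mm on the pad centre, so I aimed at the average; this is well inside the 27 mm margin around the cap.
  - The touch-down height suggests the rim started about 1.5 mm higher than the cameras gave. It was still inside the stated 1–4 mm range.

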